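# Pack a two-box gift order

### The arm

A 7-joint arm with a two-finger parallel gripper is mounted at the origin on the work surface. World frame = base frame: x ahead of the robot, y to its left, z up, the work surface at z = 0. Lengths are in m, angles in rad, forces in N, time in s.
With the tool pointing down it reaches from about 0.4 to 0.85 m from the base axis. Payload 10.4 kg.
Tool frame: the origin (TCP) lies midway between the tips of the shut fingers; the grasp point (between the pads) lies 19 mm behind it; z points along the fingers, y is the line along which they close (so a half turn about z gives the same grasp; the last joint's range is limited). The gripper opens to 87 mm and grips with 3 to 60 N. Pads are 19 mm wide; open, the fingers measure 117 mm over their backs; the gripper's body (75 mm by 190 mm) begins 51 mm behind the grasp point.
Start: joints at [-1.364, 0.332, -0.065, 1.46, 0.022, 1.35, -0.088], TCP at [0.142, 0.609, 0.223] pointing down, gripper open.
Joint ranges: [-2.6, 2.6], [-0.5, 2.12], [-1.47, 1.34], [0.16, 2.42], [-1.27, 4.41], [0.06, 2.06], [-2.6, 2.6]. Speed limits (rad/s): [2.22, 2.22, 2.79, 2.79, 3.14, 3.14, 3.14].

### API

Orientations are given as a unit quaternion [x, y, z, w].
In Python, from bench import r gives the robot as it stands.
- The arm moves only by the tool arm_command, never from a script. Its argument "moves" is one flat list of numbers, 4 for each row, row after row: the shift along the tool's x, y, z in cm, then the turn about the tool's z in degrees. A call has 1 to 12 rows; each row shifts and turns the commanded pose from where the row before left it, along the tool's axes as they then stand; what a row does not reach is not made up. A row lasts 1/12 s, in which the tool goes at most 41.7 mm and 7.16 degrees, less where a joint would pass 70% of its speed; a pose out of reach is approached as far as the arm can. A call with a gripper value outside its range is refused whole. "fingers" is the opening in per cent of the stroke, from 0 (shut) to 100 (fully open), set as the call begins (left out, the last holds). The fingers move at their own pace and stop on an object; "squeeze" is the grip in N (left out, the last holds). Time passes only in rows, so rows that do not move let the fingers close. It gives the time, the measured TCP pose, the force, the opening and the grip force at its end, in the units of the state.
- r.read_state(): the state, without advancing time (a new reading comes with each control period).
- r.camera(name): name is "scene" or "top" or "wrist"; returns the picture (420x560x3 uint8, red, green, blue); there is no depth.
- r.camera_info(name): a dict with "fx", "fy", "cx", "cy" (pixels), "k1" (the pictures are not rectified: a ray, as slopes to the right and down, at radius r is drawn at 1 + k1 r^2 times it, then the intrinsics apply), "origin" and "attitude" of the camera in the world. Camera axes: x right, y up, looking along -z (the intrinsics and any distortion apply to the point x, -y, -z); pixel columns grow to the right and rows downward; lengths in m; the calibration is good to about 2 mm. A picture is of the moment at which its call begins: read the wrist's pose just before it. camera_info takes no time and is no camera call; for the wrist camera it gives the pose at the moment of the call.
- r.close_job(): hands the job in; it is judged then, once.
The state is a dict: "time": time; "joint_positions": joint angles; "joint_vel": joint speeds; "joint_torque": joint torques, N m; "ee_pos": TCP position; "eef_rot": TCP orientation; "ft_force": force on the tool from outside, world axes, zero at the start; "torque": the same for the moment, N m; "width": finger opening in m; "grip_force": force on a finger pad.
Only numpy, scipy, OpenCV 4.12 (cv2) and the standard library are available. Lean on these libraries where they do the work, as an engineer would, in place of code of your own. Each camera call takes 0.05 s, during which the arm holds its last target. There are 200 camera calls.

### The job

Pack this order into the two open gift boxes, setting each thing down gently and upright. In the long box stand one evenly spaced row along its length, as you see it from the robot: the tea tin on the left, the honey jar on the right and the cake pack between them in the middle, square to the box; in the short box lay the biscuit carton lengthwise in the middle, with the small carton centred on top of it, the same way round. Leave the tape roll and the stapler where they are.

Things in the scene. Friction and masses are not known exactly. Their poses are not given: they have to be found in the camera images.
- tea_tin: Round tea tin standing upright: bare metal lid and foot with a pale paper band, 60 mm diameter, 80 mm tall, about 0.12 kg; the tallest of the goods. Origin: centre of its underside; z up.
- cake_pack: Clear clamshell pack with a round yellow cake, standing alone among the goods (the block of such packs at the far left edge of the table stays): square orange tray 64 x 64 x 16 mm, above it a stiff clear dome 58 x 58 mm that reaches 56 mm above the table, about 0.09 kg. It can be gripped across the dome. Its x and y axes are square to its sides. It starts turned by up to 45 degrees either way. Origin: centre of its underside; z up.
- honey_jar: Round amber glass jar with a pale label and a brass screw cap: body 56 mm diameter up to 52 mm height, cap 50 mm diameter up to 70 mm height, about 0.22 kg. Origin: centre of its underside; z up.
- biscuit_carton: The larger of the two closed cartons, a cream biscuit carton with a coral band, lying flat: 126 mm long (its x axis), 48 mm wide (y), 46 mm tall, about 0.16 kg. It starts with its length roughly across the robot's view (within 0.25 rad of world y). Origin: centre of its underside; z up.
- small_carton: The smaller of the two closed cartons, plain brown card with a pale strip, lying flat: 80 mm long (its x axis), 40 mm wide (y), 26 mm tall, about 0.06 kg. It starts with its length within 0.6 rad of world y. Origin: centre of its underside; z up.
- long_box: The longer of the two open blue gift box bases, fixed to the table: a shallow tray 258 mm long (its y axis) and 108 mm deep (its x axis) outside, 250 x 100 mm inside; walls 4 mm thick, 22 mm tall over the table, inner floor about 4 mm above the table. x points away from the robot and y to the robot's left, within 0.2 rad of the world axes. Origin: centre of its underside. It stands either left or right of the short box.
- short_box: The shorter of the two open blue gift box bases, fixed to the table: 160 mm long (its y axis) and 108 mm deep (its x axis) outside, 152 x 100 mm inside; walls 4 mm thick, 22 mm tall, inner floor about 4 mm above the table. x points away from the robot and y to the robot's left, within 0.2 rad of the world axes. Origin: centre of its underside.
- tape_roll: Bystander, loose: white roll of packing tape lying flat among the goods, 100 mm diameter, 48 mm tall, with a hole. Stays where it is. Origin: centre of its underside; z up.
- stapler: Bystander, loose: black desk stapler lying among the goods, 106 mm long (its x axis, roughly along world y), 32 mm wide, 50 mm tall. Stays where it is. Origin: centre of its underside; z up.
Mind the look-alikes: they are no part of the job. Of the things shaped like the small_carton, the brown one is meant. What is shaped like the biscuit_carton but red is not meant.

How it is judged:
At the end, for the whole second after the job is handed in: All upright, at rest, released. Long box, on its floor: cake pack within 18 mm of mid-length, square within 0.2 rad; tin 62-100 mm left of mid, jar 62-102 mm right. Short box: biscuit carton within 16 mm of mid-length, 0.2 rad; small carton on it, within 15 mm along, 12 mm across, 0.25 rad (y of tea_tin in the frame of long_box between 0.062 and 0.1 m and x of tea_tin in the frame of long_box between -0.03 and 0.03 m and z of tea_tin in the frame of long_box between 0 and 0.009 m and y of cake_pack in the frame of long_box between -0.018 and 0.018 m and x of cake_pack in the frame of long_box between -0.03 and 0.03 m and z of cake_pack in the frame of long_box between 0 and 0.009 m and y of honey_jar in the frame of long_box between -0.102 and -0.062 m and x of honey_jar in the frame of long_box between -0.03 and 0.03 m and z of honey_jar in the frame of long_box between 0 and 0.009 m and y of biscuit_carton in the frame of short_box between -0.016 and 0.016 m and x of biscuit_carton in the frame of short_box between -0.03 and 0.03 m and z of biscuit_carton in the frame of short_box between 0 and 0.009 m and (angle between the x axis of cake_pack and the x axis of long_box, either way round below 0.2 rad or angle between the x axis of cake_pack and the y axis of long_box, either way round below 0.2 rad) and angle between the x axis of biscuit_carton and the y axis of short_box, either way round below 0.2 rad and angle between the x axis of small_carton and the x axis of biscuit_carton, either way round below 0.25 rad and x of small_carton in the frame of biscuit_carton between -0.015 and 0.015 m and y of small_carton in the frame of biscuit_carton between -0.012 and 0.012 m and z of small_carton in the frame of biscuit_carton between 0.042 and 0.051 m and angle between each of tea_tin, cake_pack, honey_jar, biscuit_carton, small_carton's own z axis and vertical below 0.1 rad and linear speed of each of tea_tin, cake_pack, honey_jar, biscuit_carton, small_carton below 0.02 m/s); the robot touches nothing.
It fails at once if a thing hits the floor of its box, or the small carton hits the biscuit carton, faster than 0.55 m/s (dropped from more than about 25 mm instead of being set down) ((horizontal distance between tea_tin and long_box below 0.13 m and height (world z) of tea_tin below 0.019 m and linear speed of tea_tin above 0.55 m/s) or (horizontal distance between cake_pack and long_box below 0.13 m and height (world z) of cake_pack below 0.019 m and linear speed of cake_pack above 0.55 m/s) or (horizontal distance between honey_jar and long_box below 0.13 m and height (world z) of honey_jar below 0.019 m and linear speed of honey_jar above 0.55 m/s) or (horizontal distance between biscuit_carton and short_box below 0.13 m and height (world z) of biscuit_carton below 0.019 m and linear speed of biscuit_carton above 0.55 m/s) or (horizontal distance between small_carton and biscuit_carton below 0.05 m and height (world z) of small_carton below 0.066 m and linear speed of small_carton above 0.55 m/s)).
It fails at once if one of the five goods is tipped more than 40 degrees (angle between any of tea_tin, cake_pack, honey_jar, biscuit_carton, small_carton's own z axis and vertical above 0.7 rad).
It fails at once if the tape roll or the stapler is shoved more than 25 mm or tipped more than 25 degrees (distance of any of tape_roll, stapler from where it was at the start of the episode above 0.025 m or angle between any of tape_roll, stapler's own z axis and vertical above 0.44 rad).
It also fails if it takes over 128 s, if anything falls off the work surface, if the arm or the gripper's body presses on something with over 40 N, if the wrist force passes 120 N, or if a joint passes its speed limit or range.

## Working session

There is one attempt and no reset: what is moved stays moved. The work goes in short steps, Python scripts to look and compute and a tool call to move; the robot and the scene stay as the last step left them, time stands still between calls to the robot, and variables do not carry over. Pictures are saved under pics/ and viewed, at most 14 in all, crops included, and the job is handed in when it is done.

Besides the shell and the picture viewer there is one more tool, called after "Call:" by a JSON object that holds its "op" and its "data", one argument or row to a line. arm_command: Moves the arm, as the interface text tells. Its arguments: {"type":"object","properties":{"moves":{"type":"array"},"fingers":{"type":"number"},"squeeze":{"type":"number"}},"required":["moves"]}

```bash
mkdir -p pics; ls; python3 - <<'E'
from bench import r
import cv2,numpy as np
for n in ("scene","top"):
    im=r.camera(n); cv2.imwrite(f"pics/{n}0.png",im[:,:,::-1]); print(n,r.camera_info(n))
print(r.camera_info("wrist")); s=r.read_state(); print({k:np.round(v,3).tolist() for k,v in s.items()})
E
```

```text
pics
scene {'fx': 532.4695222189058, 'fy': 532.4695222189058, 'cx': 276.26915372846815, 'cy': 200.91778543776346, 'k1': -0.15850772755822634, 'origin': array([ 1.08953005, -0.85308685,  0.87863975]), 'attitude': array([0.40830508, 0.13513212, 0.2736372 , 0.8603191 ])}
top {'fx': 382.64418379586624, 'fy': 382.64418379586624, 'cx': 283.60192295941084, 'cy': 203.09726887016123, 'k1': -0.03414081739506612, 'origin': array([0.32029682, 0.01330832, 0.99763373]), 'attitude': array([-0.04691619,  0.06786285,  0.71020419, -0.69914484])}
{'fx': 291.81309013475015, 'fy': 291.81309013475015, 'cx': 279.73554496629686, 'cy': 208.74619840047518, 'k1': 0.009675032323501071, 'origin': array([0.07630831, 0.62247813, 0.3831462 ]), 'attitude': array([-0.09763664, -0.07680021,  0.61647956,  0.77750998])}
{'time': 0.1, 'joint_positions': [-1.364, 0.333, -0.065, 1.461, 0.022, 1.35, -0.089], 'joint_vel': [-0.0, -0.002, 0.001, -0.003, 0.001, -0.0, -0.0], 'joint_torque': [0.002, -62.454, 0.025, -39.072, -0.061, 0.037, 0.0], 'ee_pos': [0.142, 0.608, 0.222], 'eef_rot': [0.115, 0.993, -0.001, -0.0], 'ft_force': [0.101, 0.045, 0.373], 'torque': [0.044, -0.002, -0.02], 'grip_force': 0.0, 'width': 0.087}
```

View pics/scene0.png

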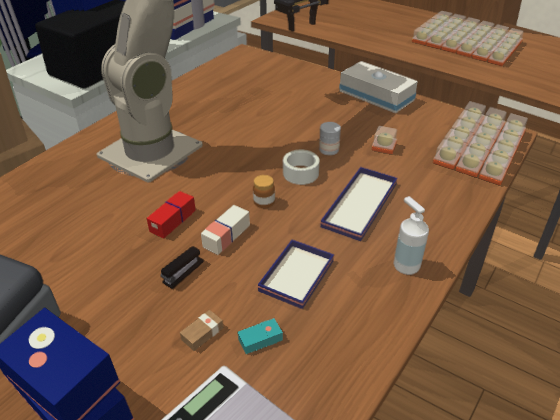

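View pics/top0.png

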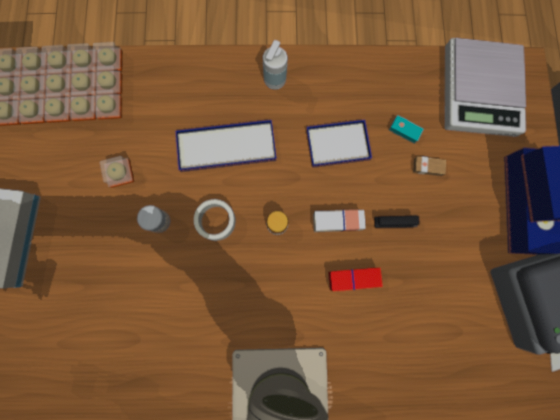

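The scene shows everything clearly. In the top view:
- **Long box:** (226,145), left of the short box at (338,143).
- **Biscuit carton candidates:** cream with coral band at (340,220), red at (355,280). The cream one is meant.
- **Small carton candidates:** brown with pale strip at (430,166), teal at (407,128). The brown one is meant.
- **Cake pack:** the lone one at (116,171). The block at (60,80) stays.
- **Tin and jar:** tin at (151,217), jar at (277,221).

I'll confirm in one enlarged crop.

```bash
cat > h.py <<'E'
from bench import r
import cv2,numpy as np
from scipy.spatial.transform import Rotation as R
def rays(info,px):
    px=np.atleast_2d(np.asarray(px,float))
    K=np.array([[info['fx'],0,info['cx']],[0,info['fy'],info['cy']],[0,0,1]])
    u=cv2.undistortPoints(px[:,None],K,np.array([info['k1'],0,0,0.]))[:,0]
    return R.from_quat(info['attitude']).apply(np.c_[u[:,0],-u[:,1],-np.ones(len(u))])
def onplane(info,px,z):
    d=rays(info,px); o=info['origin']; return o+d*((z-o[2])/d[:,2])[:,None]
def tri(i1,p1,i2,p2):
    d1,d2=rays(i1,p1)[0],rays(i2,p2)[0]
    t=np.linalg.lstsq(np.c_[d1,-d2],i2['origin']-i1['origin'],rcond=None)[0]
    a,b=i1['origin']+t[0]*d1,i2['origin']+t[1]*d2
    return (a+b)/2,np.linalg.norm(a-b)
def project(info,P):
    c=R.from_quat(info['attitude']).inv().apply(np.atleast_2d(P)-info['origin'])
    u=np.c_[c[:,0],-c[:,1]]/-c[:,2:]; u=u*(1+info['k1']*(u**2).sum(1))[:,None]
    return u*info['fx']+[info['cx'],info['cy']]
def shot(n,name):
    i=r.camera_info(n); im=r.camera(n); cv2.imwrite(f"pics/{name}.png",im[:,:,::-1]); return i,im
E
python3 - <<'E'
import cv2
a=cv2.imread("pics/top0.png")[95:305,90:460]; b=cv2.imread("pics/scene0.png")[90:360,140:420]
cv2.imwrite("pics/topc.png",cv2.resize(a,None,fx=2,fy=2,interpolation=cv2.INTER_CUBIC))
cv2.imwrite("pics/scenec.png",cv2.resize(b,None,fx=2,fy=2,interpolation=cv2.INTER_CUBIC))
E
```

```text
(no output)
```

View pics/topc.png

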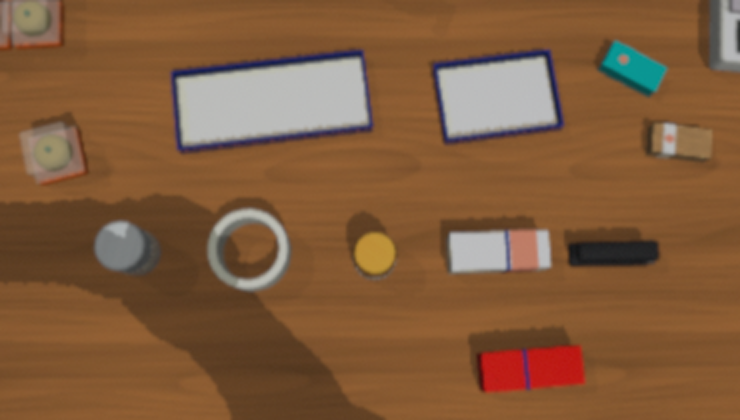

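View pics/scenec.png

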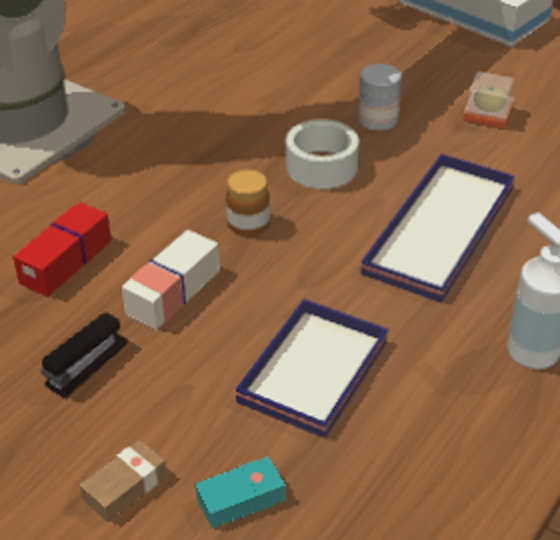

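The crop confirms my picks: brown carton with pale strip at top crop (681,141), cream and coral carton at (500,250), lone cake pack at (53,152), tin at (120,246) and jar at (375,253). Next I'll triangulate heights and poses.

```bash
python3 - <<'E'
from h import *
it,isc=r.camera_info("top"),r.camera_info("scene")
T=lambda c:(90+c[0]/2,95+c[1]/2); S=lambda c:(140+c[0]/2,90+c[1]/2)
for n,a,b in [("tin lid",(120,246),(381,77)),("jar cap",(375,253),(247,184)),("bis+x+y",(449,233),(219,247)),("bis-x+y",(450,272),(189,233)),
 ("small dot",(669,139),(137,461)),("L-+",(180,151),(445,157)),("L++",(173,71),(513,181)),("S-+",(446,142),(307,302)),("S++",(433,64),(387,332)),("S--",(562,127),(238,390)),("cake dot",(54,149),(490,94))]:
    p,e=tri(it,T(a),isc,S(b)); print(n,p.round(4),"gap",round(e,4))
im=cv2.imread("pics/top0.png"); hsv=cv2.cvtColor(im,cv2.COLOR_BGR2HSV)
def rect(mask,box,z,n):
    m=np.zeros(mask.shape,np.uint8); x0,y0,x1,y1=box; m[y0:y1,x0:x1]=mask[y0:y1,x0:x1]*255
    m=cv2.morphologyEx(m,cv2.MORPH_CLOSE,np.ones((5,5),np.uint8))
    c=max(cv2.findContours(m,0,cv2.CHAIN_APPROX_NONE)[0],key=cv2.contourArea)
    P=onplane(it,c[:,0].astype(float),z)[:,:2]; (cx,cy),(w,h),a=cv2.minAreaRect((P*1000).astype(np.float32))
    print(n,round(cx),round(cy),"size",round(w),round(h),"ang",round(a,1))
H,Sa,V=cv2.split(hsv)
blue=(H>105)&(H<135)&(Sa>100)
rect(blue,(170,110,285,180),.022,"long"); rect(blue,(300,110,380,175),.022,"short")
rect((Sa<60)&(V>120)|((H<10)&(Sa>90)&(V>140))|((H>165)&(V>120)),(308,200,370,240),.046,"biscuit")
rect((H>135)|(H<7)&(V>90),(95,145,140,195),.016,"cake tray")
rect((V>115)|((Sa<60)&(V>120)),(408,150,450,182),.026,"small")
rect((H>15)&(H<30)&(Sa>150)&(V>120),(262,205,295,238),.07,"jar"); rect((Sa<70)&(V>90),(132,200,166,235),.08,"tin")
E
```

```text
tin lid [0.4409 0.3098 0.0728] gap 0.0035
jar cap [0.4287 0.001  0.065 ] gap 0.0031
bis+x+y [ 0.4558 -0.0936  0.0393] gap 0.0031
bis-x+y [ 0.407  -0.0929  0.0378] gap 0.0048
small dot [ 0.5803 -0.3922  0.0256] gap 0.0049
L-+ [0.5759 0.2568 0.0156] gap 0.0108
L++ [0.6817 0.2656 0.016 ] gap 0.0003
S-+ [ 0.5828 -0.0944  0.0162] gap 0.0083
S++ [ 0.6885 -0.0821  0.0173] gap 0.002
S-- [ 0.6007 -0.2512  0.0171] gap 0.0058
cake dot [0.5712 0.4096 0.04  ] gap 0.0031
long 690 141 size 13 252 ang 7.7
short 643 -167 size 108 159 ang 7.1
biscuit 431 -157 size 51 127 ang 1.7Traceback (most recent call last):
  File "<stdin>", line 18, in <module>
  File "<stdin>", line 11, in rect
ValueError: max() iterable argument is empty
```

```bash
python3 - <<'E'
from h import *
it=r.camera_info("top")
im=cv2.imread("pics/top0.png"); H,Sa,V=cv2.split(cv2.cvtColor(im,cv2.COLOR_BGR2HSV))
for p in [(116,171),(106,165),(107,172),(130,180),(430,166),(440,167),(425,165),(421,161),(277,221),(151,217),(450,180)]: print(p,im[p[1],p[0]],H[p[1],p[0]],Sa[p[1],p[0]],V[p[1],p[0]])
def rect(mask,box,z,n):
    m=np.zeros(mask.shape,np.uint8); x0,y0,x1,y1=box; m[y0:y1,x0:x1]=mask[y0:y1,x0:x1]*255
    m=cv2.morphologyEx(m,cv2.MORPH_CLOSE,np.ones((5,5),np.uint8))
    cs=cv2.findContours(m,0,cv2.CHAIN_APPROX_NONE)[0]
    if not cs: return print(n,"none")
    c=max(cs,key=cv2.contourArea)
    P=onplane(it,c[:,0].astype(float),z)[:,:2]; (cx,cy),(w,h),a=cv2.minAreaRect((P*1000).astype(np.float32))
    print(n,round(cx),round(cy),"size",round(w),round(h),"ang",round(a,1))
blue=(H>105)&(H<135)&(Sa>100); wh=(Sa<60)&(V>120)
rect(blue|wh,(170,110,285,180),.022,"long"); rect(blue|wh,(300,110,380,175),.022,"short")
lab=cv2.cvtColor(im,cv2.COLOR_BGR2LAB)
np.set_printoptions(linewidth=250)
print(Sa[150:182:2,408:452:2]); print(V[150:182:2,408:452:2])
E
```

```text
(116, 171) [107 144 155] 23 79 155
(106, 165) [124 138 166] 10 65 166
(107, 172) [105 133 145] 21 70 145
(130, 180) [ 76 101 158] 9 132 158
(430, 166) [ 75 115 148] 16 126 148
(440, 167) [ 75 114 148] 16 126 148
(425, 165) [125 139 188] 7 85 188
(421, 161) [118 139 159] 15 66 159
(277, 221) [ 57 145 190] 20 178 190
(151, 217) [127 127 124] 90 6 127
(450, 180) [ 49  90 137] 14 164 137
long 639 135 size 109 253 ang 6.3
short 643 -167 size 108 159 ang 7.1
[[160 164 164 163 163 164 164 165 161 163 165 162 164 166 166 162 165 163 165 166 164 164]
 [165 164 166 165 166 164 164 164 164 162 161 162 162 164 162 165 163 164 164 164 164 165]
 [164 162 163 161 160 164 162 165 163 160 163 159 161 164 165 164 162 162 163 163 164 161]
 [164 162 159 161 145 135 129  60  49  69 134 158 161 162 163 163 164 164 164 163 163 166]
 [163 163 158 146 124 127 116  28   1   6  65 112 127 135 137 138 154 160 160 163 164 164]
 [162 163 157 129 124 125 114  22   3   4  66 125 125 125 123 122 127 128 128 149 162 164]
 [164 163 155 130 125 125 110  43  63  36  79 124 125 125 125 122 125 125 126 151 165 165]
 [165 
[... 1570 characters left out ...]
3 179 187 182 155 148 149 149 147 149 151 150 149 136 135 135]
 [139 125  90  61 119 149 151 177 186 182 156 150 151 148 145 147 148 147 146 134 135 136]
 [131 130  99  63 108 129 137 170 180 177 151 151 149 147 147 148 149 148 146 132 132 134]
 [137 136 120  94  91  92 107 122 124 119 102 113 128 132 133 138 146 150 146 129 135 138]
 [141 141 140 136 130 128 125 126 117 107 101  95  90  85  83  88  97  99 114 122 131 138]
 [145 143 144 143 142 138 136 135 134 131 130 127 125 123 119 111 107 113 120 119 124 132]
 [138 137 136 136 135 134 134 133 132 130 129 129 127 127 123 122 121 118 116 115 123 131]
 [136 136 135 135 135 134 135 135 134 134 134 133 133 133 132 131 129 128 127 130 136 137]]
```

```bash
cat >> h.py <<'E'
def rect(it,mask,box,z,n):
    m=np.zeros(mask.shape,np.uint8); x0,y0,x1,y1=box; m[y0:y1,x0:x1]=mask[y0:y1,x0:x1]*255
    m=cv2.morphologyEx(cv2.morphologyEx(m,cv2.MORPH_CLOSE,np.ones((5,5),np.uint8)),cv2.MORPH_OPEN,np.ones((3,3),np.uint8))
    cs=cv2.findContours(m,0,cv2.CHAIN_APPROX_NONE)[0]
    if not cs: return print(n,"none")
    c=max(cs,key=cv2.contourArea)
    P=onplane(it,c[:,0].astype(float),z)[:,:2]; (cx,cy),(w,h),a=cv2.minAreaRect((P*1000).astype(np.float32))
    print(n,round(cx),round(cy),"size",round(w),round(h),"ang",round(a,1))
E
python3 - <<'E'
from h import *
it=r.camera_info("top")
im=cv2.imread("pics/top0.png"); H,Sa,V=cv2.split(cv2.cvtColor(im,cv2.COLOR_BGR2HSV))
rect(it,(Sa<136)&(V>125),(408,150,450,182),.026,"small")
rect(it,(Sa<140)&(V>105),(95,145,140,195),.016,"cake")
rect(it,(Sa<90)&(V>100),(95,145,140,195),.056,"dome")
rect(it,(Sa>165)&(V>140)&(H>16),(262,205,295,238),.07,"jar")
rect(it,(Sa<60)&(V>95),(132,200,166,235),.08,"tin")
E
```

```text
small 579 -411 size 77 43 ang 83.4
cake 575 424 size 76 75 ang 13.8
dome 565 407 size 65 63 ang 13.9
jar 428 0 size 46 49 ang 89.2
tin 440 309 size 58 58 ang 45.6
```

Heights fit the text to about 6 mm, and the positions are in reach with the right sizes. I'll turn the tool and head for the cake pack.

Call:
{"op": "arm_command", "data": {
  "moves": [0, 0, 0, 7, 0, 0, 0, 7, 0, 0, 0, 7, 0, 0, 0, 7, 0, 0, 0, 7, 0, 0, 0, 7, 0, 0, 0, 7, 0, 0, 0, 7, 0, 0, 0, 7, -2.4, 3.0, 0, 0, -2.4, 3.0, 0, 0, -2.4, 3.0, 0, 0],
  "fingers": 100,
  "squeeze": 15
}}

```text
time: 1.1
ee_pos: [0.2475, 0.5595, 0.2221]
eef_rot: [0.616, 0.788, -0.0, 0.0]
ft_force: [1.7, 0.1, -0.1]
width: 0.0871
grip_force: 0.0
```

Call:
{"op": "arm_command", "data": {
  "moves": [-2.4, 3.0, 0, 0, -2.4, 3.0, 0, 0, -2.4, 3.0, 0, 0, -2.4, 3.0, 0, 0, -2.4, 3.0, 0, 0, -2.4, 3.0, 0, 0, -2.4, 3.0, 0, 0, -2.4, 3.0, 0, 0, -2.4, 3.0, 0, 0, 0, 0, 0, 0, 0, 0, 0, 0]
}}

```text
time: 2.02
ee_pos: [0.563, 0.4123, 0.2215]
eef_rot: [0.619, 0.786, -0.001, 0.001]
ft_force: [0.2, 0.4, 0.1]
width: 0.0869
grip_force: 0.0
```

```bash
cat >> h.py <<'E'
def pose():
    s=r.read_state(); p=np.array(s['ee_pos']); x=R.from_quat(s['eef_rot']).as_matrix()[:,0]; phi=np.degrees(np.arctan2(x[1],x[0]))
    print("t",round(s['time'],1),"p",p.round(4),"phi",round(phi,1),"w",round(s['width'],4),"q",np.round(s['joint_positions'],2)); return p,phi
def togo(x,y,phi2):   # world target -> tool shift in cm at the present yaw, turn in deg
    p,phi=pose(); a=np.radians(phi); d=np.array([x,y])-p[:2]
    print("tool shift cm",np.round([d@[np.cos(a),np.sin(a)]*100,d@[np.sin(a),-np.cos(a)]*100],2),"turn",round(phi-phi2,1))
E
python3 - <<'E'
from h import *
pose(); shot("wrist","w1")
E
```

```text
t 2.0 p [0.563  0.4123 0.2215] phi 103.6 w 0.0869 q [-0.89  0.5   0.29  1.25 -0.14  1.41 -0.37]
```

View pics/w1.png

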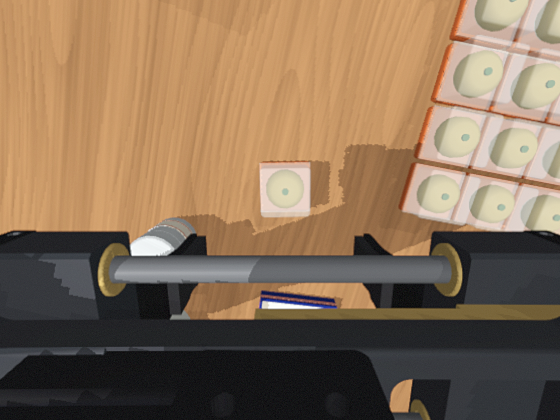

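The wrist view shows the cake pack almost square at about (285,190), with its orange tray edge at row 163. The dome's pale top spans (262,168) to (310,216).

```bash
python3 - <<'E'
from h import *
i=r.camera_info("wrist"); im=cv2.imread("pics/w1.png"); print(i['origin'])
c=[(262,169),(309,168),(310,215),(262,216)]
for z in (.016,.056):
    P=onplane(i,c,z); print(z,P[:,:2].round(4).tolist(),"c",P.mean(0).round(4),"sides",np.linalg.norm(np.diff(P,axis=0),axis=1).round(3))
it=r.camera_info("top"); print("dot",tri(it,(117,169.5),i,(285,191)))
print("edge row col285",[(y,im[y,285].tolist()) for y in range(154,172)],[(y,im[y,285].tolist()) for y in range(208,222)])
print([(x,im[190,x].tolist()) for x in range(254,268)],[(x,im[190,x].tolist()) for x in range(304,316)])
E
```

```text
[0.5446648  0.4782984  0.38296196]
0.016 [[0.5326, 0.4321], [0.5896, 0.4473], [0.6068, 0.3886], [0.5463, 0.3724]] c [0.5688 0.4101 0.016 ] sides [0.059 0.061 0.063]
0.056 [[0.534, 0.4371], [0.5847, 0.4507], [0.6, 0.3984], [0.5461, 0.384]] c [0.5662 0.4176 0.056 ] sides [0.052 0.054 0.056]
dot (array([0.5694906 , 0.41329611, 0.03021977]), np.float64(0.00620236946219741))
edge row col285 [(154, [108, 158, 205]), (155, [105, 155, 204]), (156, [104, 154, 203]), (157, [104, 155, 203]), (158, [106, 155, 203]), (159, [104, 155, 202]), (160, [82, 125, 170]), (161, [47, 83, 149]), (162, [102, 135, 194]), (163, [149, 174, 219]), (164, [160, 181, 219]), (165, [164, 180, 209]), (166, [165, 178, 206]), (167, [167, 181, 208]), (168, [191, 203, 226]), (169, [179, 195, 209]), (170, [166, 190, 196]), (171, [169, 196, 203])] [(208, [189, 205, 222]), (209, [199, 209, 230]), (210, [202, 210, 228]), (211, [204, 215, 229]), (212, [186, 204, 225]), (213, [178, 200, 223]), (214, [179, 201, 224]), (215, [179, 200, 223]), (216, [165, 190, 217]), (217, [125, 166, 208]), (218, [104, 154, 204]), (219, [103, 155, 204]), (220, [102, 153, 202]), (221, [103, 153, 200])]
[(254, [96, 144, 190]), (255, [96, 142, 189]), (256, [92, 139, 186]), (257, [92, 139, 185]), (258, [91, 140, 188]), (259, [104, 148, 194]), (260, [183, 198, 229]), (261, [203, 216, 244]), (262, [202, 213, 237]), (263, [200, 212, 234]), (264, [202, 213, 236]), (265, [202, 213, 236]), (266, [178, 198, 210]), (267, [167, 194, 200])] [(304, [198, 211, 232]), (305, [203, 213, 237]), (306, [202, 213, 236]), (307, [201, 212, 234]), (308, [198, 209, 232]), (309, [185, 194, 212]), (310, [123, 142, 168]), (311, [74, 111, 153]), (312, [71, 111, 154]), (313, [74, 114, 154]), (314, [72, 107, 149]), (315, [73, 108, 149])]
```

The cake pack's centre is about (0.569, 0.413) with yaw about 13.6°, and both views agree. I'll descend and grip.

Call:
{"op": "arm_command", "data": {
  "moves": [-0.1, 0.6, 0, 0, 0, 0, 3.5, 0, 0, 0, 3.5, 0, 0, 0, 3.5, 0, 0, 0, 3.5, 0, 0, 0, 3.0, 0, 0, 0, 1.5, 0, 0, 0, 1.2, 0, 0, 0, 0, 0]
}}

```text
time: 2.82
ee_pos: [0.5656, 0.4157, 0.0237]
eef_rot: [0.616, 0.787, -0.001, -0.0]
ft_force: [-0.2, -0.1, 0.2]
width: 0.0869
grip_force: 0.0
```

Call:
{"op": "arm_command", "data": {
  "moves": [0, 0, 0, 0, 0, 0, 0, 0, 0, 0, 0, 0, 0, 0, 0, 0, 0, 0, 0, 0, 0, 0, 0, 0, 0, 0, 0, 0, 0, 0, 0, 0, 0, 0, 0, 0],
  "fingers": 40,
  "squeeze": 12
}}

```text
time: 3.57
ee_pos: [0.5672, 0.4158, 0.0264]
eef_rot: [0.617, 0.787, 0.001, 0.0]
ft_force: [-1.0, -0.2, 4.7]
width: 0.058
grip_force: 12.0
```

Call:
{"op": "arm_command", "data": {
  "moves": [0, 0, -1.0, 0, 0, 0, -3.0, 0, 0, 0, -4.0, 0, 0, 0, -4.0, 0, -3.0, 0.0, 0, 0, -4.0, 0.1, 0, 0, -4.0, 0.1, 0, 0, -4.0, 0.1, 0, 0, -4.0, 0.1, 0, 0, -4.0, 0, 0, 0, -4.0, 0, 0, 0, -1.9, 0, 0, 7.1]
}}

```text
time: 4.57
ee_pos: [0.6408, 0.1286, 0.1464]
eef_rot: [0.665, 0.746, -0.001, 0.001]
ft_force: [0.1, -0.9, -0.3]
width: 0.0579
grip_force: 12.0
```

```bash
python3 - <<'E'
from h import *
pose(); i,im=shot("wrist","w2"); it,_=shot("top","top2"); print(i)
togo(.639,.135,96.3)
E
```

```text
t 4.6 p [0.6408 0.1286 0.1464] phi 96.6 w 0.0579 q [-0.56  0.46  0.39  1.5  -0.18  1.22 -0.03]
{'fx': 291.81309013475015, 'fy': 291.81309013475015, 'cx': 279.73554496629686, 'cy': 208.74619840047518, 'k1': 0.009675032323501071, 'origin': array([0.63226187, 0.1943345 , 0.30753014]), 'attitude': array([-0.12510204, -0.00744767,  0.05664897,  0.9904973 ])}
t 4.7 p [0.6408 0.1296 0.1463] phi 96.0 w 0.0575 q [-0.56  0.46  0.39  1.49 -0.18  1.22 -0.04]
tool shift cm [ 0.56 -0.13] turn -0.3
```

View pics/w2.png

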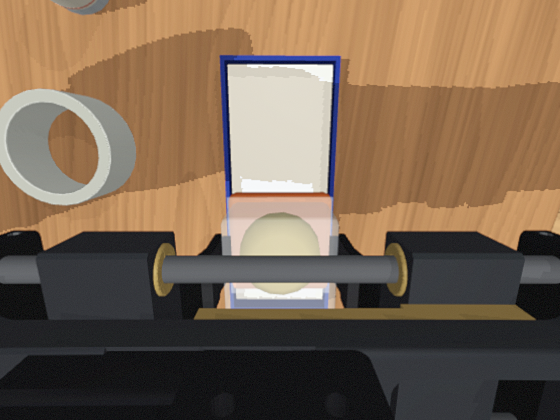

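The held pack is centred over the tray and square to it. The long box's left-end outer rim corners are at (221,57) and (340,57).

```bash
python3 - <<'E'
from h import *
i=r.camera_info("wrist")
P=onplane(i,[(220.5,57),(340,57),(229,190),(333,190)],.022); print(P.round(4))
m=(P[0]+P[1])/2; d=(P[1]-P[0]); yaw=np.arctan2(d[1],d[0]); print("width",np.linalg.norm(d),"yaw",np.degrees(yaw))
a=np.radians(6.3); print("centre",m[:2]-.129*np.array([-np.sin(a),np.cos(a)]))
it=r.camera_info("top"); isc=r.camera_info("scene"); 
print("rim height:",tri(it,(90+173/2,95+71/2),i,(340,57)),tri(it,(90+90,95+151/2),i,(220.5,57)))
print("floor corner:",tri(isc,(140+445/2,90+166/2),i,(229,66)))
print("held tray front edge", onplane(i,[(229,195),(334,194)],.13).round(4))
E
```

```text
[[0.5738 0.2555 0.022 ]
 [0.6794 0.2666 0.022 ]
 [0.5886 0.1364 0.022 ]
 [0.6914 0.1472 0.022 ]]
width 0.10618839966303117 yaw 6.022580065378835
centre [0.64078136 0.13281093]
rim height: (array([0.67946281, 0.26535647, 0.02174625]), np.float64(0.002542420748868994)) (array([0.57213748, 0.25562223, 0.01288248]), np.float64(0.00345237787950908))
floor corner: (array([0.58183993, 0.25249148, 0.0079686 ]), np.float64(0.00543756956580786))
held tray front edge [[0.6056 0.1555 0.13  ]
 [0.6702 0.163  0.13  ]]
```

Call:
{"op": "arm_command", "data": {
  "moves": [0.5, -0.1, 0, 0, 0, 0, 3, 0, 0, 0, 3, 0, 0, 0, 2.5, 0, 0, 0, 1.0, 0, 0, 0, 0.8, 0, 0, 0, 0.6, 0, 0, 0, 0.4, 0, 0, 0, 0.2, 0, 0, 0, 0, 0, 0, 0, 0, 0]
}}

```text
time: 5.58
ee_pos: [0.6387, 0.1408, 0.0314]
eef_rot: [0.664, 0.747, 0.001, 0.0]
ft_force: [-0.6, -1.0, -0.3]
width: 0.0579
grip_force: 12.0
```

Call:
{"op": "arm_command", "data": {
  "moves": [0, 0, 0.2, 0, 0, 0, 0.2, 0, 0, 0, 0, 0, 0, 0, 0, 0]
}}

```text
time: 5.92
ee_pos: [0.639, 0.1408, 0.0283]
eef_rot: [0.664, 0.747, 0.001, 0.0]
ft_force: [-2.6, -0.5, 8.3]
width: 0.0581
grip_force: 12.0
```

Call:
{"op": "arm_command", "data": {
  "moves": [0, 0, 0, 0, 0, 0, 0, 0, 0, 0, 0, 0, 0, 0, 0, 0, 0, 0, -1.5, 0, 0, 0, -3.5, 0, 0, 0, -3.5, 0, 0, 0, -3.5, 0, 0, 0, -3.5, 0, 0, 0, -3.7, 0, -1.4, -2.8, 0, 0, -1.7, -3.3, 0, 0],
  "fingers": 82
}}

```text
time: 6.92
ee_pos: [0.5829, 0.1039, 0.2207]
eef_rot: [0.664, 0.748, 0.002, 0.001]
ft_force: [-0.6, -1.1, -0.3]
width: 0.0716
grip_force: 0.0
```

Call:
{"op": "arm_command", "data": {
  "moves": [-1.7, -3.3, 0, 0, -1.7, -3.3, 0, 0, -1.7, -3.3, 0, 0, -1.7, -3.3, 0, 0, -1.6, -3.2, 0, 6.6, 0, 0, 0, 0, 0, 0, 0, 0, 0, 0, 0, 0],
  "fingers": 100
}}

```text
time: 7.58
ee_pos: [0.4287, 0.0004, 0.2189]
eef_rot: [0.706, 0.708, 0.001, 0.0]
ft_force: [-0.1, 0.9, -0.1]
width: 0.0867
grip_force: 0.0
```

```bash
python3 - <<'E'
from h import *
pose(); i,im=shot("wrist","w3"); pose(); print(i['origin'])
it,ti=shot("top","top3")
H,S,V=cv2.split(cv2.cvtColor(ti,cv2.COLOR_RGB2HSV))
cv2.imwrite("pics/m3.png",np.hstack([cv2.resize(im[:,:,::-1],(400,300)),cv2.resize(np.ascontiguousarray(ti[90:240,160:360,::-1]),(400,300))]))
E
```

```text
t 7.6 p [4.287e-01 4.000e-04 2.189e-01] phi 90.2 w 0.0867 q [-0.57 -0.14  0.43  1.97  0.06  1.3  -0.16]
t 7.6 p [0.4289 0.0006 0.2187] phi 90.2 w 0.087 q [-0.57 -0.14  0.43  1.97  0.06  1.3  -0.16]
[0.42751939 0.0660995  0.38025218]
```

View pics/m3.png

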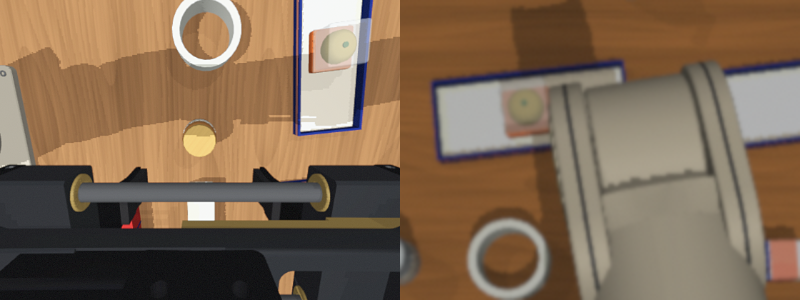

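The cake pack stands mid-length and square in the long box: it's at (526,107) in the right half of the picture, where the box spans 433 to 625. The jar cap is at (199,138) in the left half.

```bash
python3 - <<'E'
from h import *
i=r.camera_info("wrist"); im=cv2.imread("pics/w3.png"); H,S,V=cv2.split(cv2.cvtColor(im,cv2.COLOR_BGR2HSV))
print(H[192,278],S[192,278],V[192,278])
rect(i,(H>17)&(H<32)&(S>100)&(V>150),(240,160,320,225),.07,"jar")
m=((H>17)&(H<32)&(S>100)&(V>150)).astype(np.uint8); m[:165]=0;m[222:]=0;m[:,:245]=0;m[:,315:]=0
n,l,st,c=cv2.connectedComponentsWithStats(m); k=1+st[1:,4].argmax(); print(st[k],c[k])
it=r.camera_info("top"); print(tri(it,(90+375/2,95+253/2),i,c[k]))
E
```

```text
21 117 247
jar 427 0 size 49 49 ang 0.2
[ 256  175   46   45 1607] [278.82078407 196.95768513]
(array([4.27251758e-01, 6.54241540e-05, 6.64063863e-02]), np.float64(0.00026751939747446157))
```

Call:
{"op": "arm_command", "data": {
  "moves": [0, -0.2, 2.5, 0, 0, 0, 3.5, 0, 0, 0, 3.5, 0, 0, 0, 3.5, 0, 0, 0, 3.0, 0, 0, 0, 2.0, 0, 0, 0, 1.2, 0, 0, 0, 0.5, 0, 0, 0, 0, 0, 0, 0, 0, 0]
}}

```text
time: 8.52
ee_pos: [0.4268, 0.0002, 0.0218]
eef_rot: [0.706, 0.708, -0.0, 0.0]
ft_force: [-0.2, -0.9, -0.1]
width: 0.0869
grip_force: 0.0
```

Call:
{"op": "arm_command", "data": {
  "moves": [0, 0, 0, 0, 0, 0, 0, 0, 0, 0, 0, 0, 0, 0, 0, 0, 0, 0, 0, 0, 0, 0, 0, 0, 0, 0, 0, 0, 0, 0, 0, 0, 0, 0, 0, 0],
  "fingers": 40,
  "squeeze": 20
}}

```text
time: 9.27
ee_pos: [0.4266, 0.0002, 0.0218]
eef_rot: [0.706, 0.708, 0.0, 0.0]
ft_force: [-1.1, 0.5, 4.4]
width: 0.0561
grip_force: 20.0
```

Call:
{"op": "arm_command", "data": {
  "moves": [0, 0, -1.5, 0, 0, 0, -3.5, 0, 0, 0, -3.5, 0, 0, 0, -3.5, 0, 0.6, 2.6, -2.0, 0, 0.8, 3.3, 0, 0, 0.8, 3.3, 0, 0, 0.8, 3.3, 0, 0, 0.8, 3.3, 0, 0, 0.8, 3.3, 0, 0, 0.6, 3.1, 0, -6.2, 0, 0, 0, 0]
}}

```text
time: 10.27
ee_pos: [0.6511, 0.0546, 0.1586]
eef_rot: [0.664, 0.748, -0.001, -0.0]
ft_force: [-1.5, 0.4, -2.5]
width: 0.0557
grip_force: 20.0
```

```bash
python3 - <<'E'
from h import *
pose(); i,im=shot("wrist","w4"); togo(.649,.0525,96.2)
E
```

```text
t 10.3 p [0.6511 0.0546 0.1586] phi 96.8 w 0.0557 q [-0.49  0.46  0.46  1.48 -0.21  1.25  0.11]
t 10.3 p [0.649  0.0534 0.1589] phi 96.5 w 0.0553 q [-0.49  0.45  0.46  1.49 -0.2   1.25  0.11]
tool shift cm [-0.08 -0.01] turn 0.3
```

View pics/w4.png

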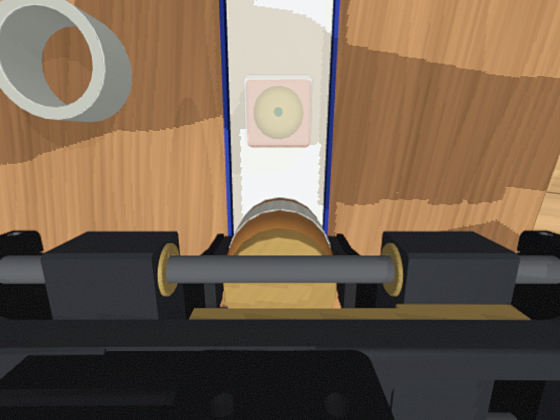

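The jar hangs over the right end of the long box, and the cake pack at (278,112) is square and clear of it. I'll lower the jar.

Call:
{"op": "arm_command", "data": {
  "moves": [0, 0, 2.0, 0, 0, 0, 3, 0, 0, 0, 3, 0, 0, 0, 2.0, 0, 0, 0, 1.0, 0, 0, 0, 0.8, 0, 0, 0, 0.6, 0, 0, 0, 0.4, 0, 0, 0, 0.3, 0, 0, 0, 0, 0, 0, 0, 0, 0]
}}

```text
time: 11.23
ee_pos: [0.6485, 0.0526, 0.0312]
eef_rot: [0.667, 0.745, 0.0, 0.0]
ft_force: [0.5, 0.1, -3.1]
width: 0.056
grip_force: 20.0
```

```bash
python3 - <<'E'
from h import *
pose(); print(r.read_state()['ft_force'])
i=r.camera_info("wrist"); d=np.array(i['origin']); print(d)
# cake from w4 (camera then: current camera raised by the descent)
i4=dict(i); i4['origin']=d+np.array([0,0,.1587-r.read_state()['ee_pos'][2]])
P=onplane(i4,[(278.3,111.5)],.02); print("cake",P, "box y", (P[0,:2]-[.640,.134])@[-np.sin(.108),np.cos(.108)])
E
```

```text
t 11.2 p [0.6485 0.0526 0.0312] phi 96.3 w 0.056 q [-0.46  0.58  0.42  1.6  -0.26  1.02  0.14]
[ 0.48333815  0.10634529 -3.14913294]
[0.64025397 0.11799904 0.19250798]
cake [[0.63673607 0.13960202 0.02      ]] box y 0.00592120407507526
```

Call:
{"op": "arm_command", "data": {
  "moves": [0, 0, 0.2, 0, 0, 0, 0.2, 0, 0, 0, 0.1, 0, 0, 0, 0, 0, 0, 0, 0, 0]
}}

```text
time: 11.65
ee_pos: [0.6483, 0.0527, 0.0259]
eef_rot: [0.667, 0.745, 0.0, -0.0]
ft_force: [-1.5, -1.0, 3.0]
width: 0.0558
grip_force: 20.0
```

Call:
{"op": "arm_command", "data": {
  "moves": [0, 0, 0, 0, 0, 0, 0, 0, 0, 0, 0, 0, 0, 0, 0, 0, 0, 0, -1.5, 0, 0, 0, -3.5, 0, 0, 0, -3.5, 0, 0, 0, -3.5, 0, 0, 0, -3.5, 0, 0, 0, -3.5, 0, 2.5, -1.6, -1, 0, 3.3, -2.1, 0, 0],
  "fingers": 82
}}

```text
time: 12.65
ee_pos: [0.6074, 0.1032, 0.2294]
eef_rot: [0.669, 0.743, 0.002, 0.003]
ft_force: [1.6, 1.1, -0.2]
width: 0.0715
grip_force: 0.0
```

Call:
{"op": "arm_command", "data": {
  "moves": [3.3, -2.1, 0, 0, 3.3, -2.1, 0, 0, 3.3, -2.1, 0, 0, 3.3, -2.1, 0, 0, 3.3, -2.1, 0, 0, 3.3, -2.1, 0, 0, 2.1, -1.5, 0, 6.3, 0, 0, 0, 0, 0, 0, 0, 0, 0, 0, 0, 0],
  "fingers": 100
}}

```text
time: 13.48
ee_pos: [0.4414, 0.3074, 0.2257]
eef_rot: [0.707, 0.707, 0.0, 0.0]
ft_force: [1.0, -0.1, -0.1]
width: 0.0872
grip_force: 0.0
```

```bash
python3 - <<'E'
from h import *
p,phi=pose(); i,im=shot("wrist","w5"); cv2.imwrite("pics/w5c.png",cv2.resize(im[:250,:,::-1],(448,200)))
c=project(i,[[.440,.309,.08],[.440,.309,0]]); print(c,i['origin'])
E
```

```text
t 13.5 p [0.4414 0.3074 0.2257] phi 90.1 w 0.0872 q [-0.97  0.13  0.3   1.7  -0.04  1.31 -0.66]
[[279.11898062 196.31864282]
 [279.211446   184.06499708]] [0.44045561 0.37327192 0.38694709]
```

View pics/w5c.png

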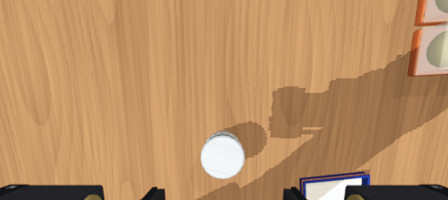

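The tin lid is centred at about (277,196) in full-image pixels, where it was predicted. I'll descend and grip.

Call:
{"op": "arm_command", "data": {
  "moves": [0.1, -0.2, 2.5, 0, 0, 0, 3.5, 0, 0, 0, 3.5, 0, 0, 0, 3.5, 0, 0, 0, 3.0, 0, 0, 0, 1.8, 0, 0, 0, 0.8, 0, 0, 0, 0.4, 0, 0, 0, 0, 0, 0, 0, 0, 0]
}}

```text
time: 14.37
ee_pos: [0.4398, 0.3094, 0.0368]
eef_rot: [0.707, 0.707, 0.001, 0.0]
ft_force: [0.6, -0.3, 0.4]
width: 0.0873
grip_force: 0.0
```

Call:
{"op": "arm_command", "data": {
  "moves": [0, 0, 0, 0, 0, 0, 0, 0, 0, 0, 0, 0, 0, 0, 0, 0, 0, 0, 0, 0, 0, 0, 0, 0, 0, 0, 0, 0, 0, 0, 0, 0],
  "fingers": 40,
  "squeeze": 15
}}

```text
time: 15.03
ee_pos: [0.4388, 0.3094, 0.0358]
eef_rot: [0.707, 0.707, 0.0, -0.0]
ft_force: [-0.3, 0.3, 4.3]
width: 0.0598
grip_force: 15.0
```

Call:
{"op": "arm_command", "data": {
  "moves": [0, 0, -1.5, 0, 0, 0, -3.5, 0, 0, 0, -3.5, 0, 0, 0, -3.5, 0, -1.2, 2.4, -2.0, 0, -1.6, 3.4, 0, 0, -1.6, 3.4, 0, 0, -1.6, 3.4, 0, 0, -1.6, 3.4, 0, 0, -1.6, 3.2, 0, -6.2, 0, 0, 0, 0, 0, 0, 0, 0]
}}

```text
time: 16.03
ee_pos: [0.6319, 0.2148, 0.1741]
eef_rot: [0.669, 0.743, -0.001, 0.0]
ft_force: [-0.6, 0.1, -2.4]
width: 0.0599
grip_force: 15.0
```

```bash
python3 - <<'E'
from h import *
togo(.631,.2175,96.2); print(r.read_state()['ft_force'])
E
```

```text
t 16.0 p [0.6319 0.2148 0.1741] phi 96.0 w 0.0599 q [-0.67  0.47  0.38  1.42 -0.17  1.29 -0.17]
tool shift cm [ 0.27 -0.06] turn -0.2
[-0.6031128   0.14347646 -2.40640548]
```

Call:
{"op": "arm_command", "data": {
  "moves": [0.3, 0, 2.0, 0, 0, 0, 3, 0, 0, 0, 3, 0, 0, 0, 2.0, 0, 0, 0, 1.0, 0, 0, 0, 0.8, 0, 0, 0, 0.6, 0, 0, 0, 0.4, 0, 0, 0, 0.3, 0, 0, 0, 0.2, 0, 0, 0, 0, 0, 0, 0, 0, 0]
}}

```text
time: 17.03
ee_pos: [0.6307, 0.2205, 0.0431]
eef_rot: [0.668, 0.744, 0.0, 0.0]
ft_force: [0.8, -0.3, -1.4]
width: 0.0599
grip_force: 15.0
```

Call:
{"op": "arm_command", "data": {
  "moves": [0, 0, 0.2, 0, 0, 0, 0.1, 0, 0, 0, 0, 0, 0, 0, 0, 0]
}}

```text
time: 17.37
ee_pos: [0.6306, 0.2205, 0.0399]
eef_rot: [0.668, 0.744, 0.0, 0.0]
ft_force: [0.7, 0.5, 1.3]
width: 0.0599
grip_force: 15.0
```

Call:
{"op": "arm_command", "data": {
  "moves": [0, 0, 0, 0, 0, 0, 0, 0, 0, 0, 0, 0, 0, 0, 0, 0, 0, 0, -1.5, 0, 0, 0, -3.5, 0, 0, 0, -3.5, 0, 0, 0, -3.5, 0, 0, 0, -3.5, 0, 0, 0, -3.5, 0, -2.1, -1.4, 0, 0, -3.2, -2.2, 0, 0],
  "fingers": 82
}}

```text
time: 18.37
ee_pos: [0.6014, 0.167, 0.2313]
eef_rot: [0.666, 0.746, 0.002, 0.001]
ft_force: [0.7, -1.0, -1.2]
width: 0.0712
grip_force: 0.0
```

Call:
{"op": "arm_command", "data": {
  "moves": [-3.3, -2.2, 0, 0, -3.3, -2.2, 0, 0, -3.3, -2.2, 0, 0, -3.3, -2.2, 0, 0, -3.3, -2.2, 0, 0, -3.3, -2.2, 0, 0, -3.3, -2.2, 0, 0, -3.3, -2.2, 0, 0, -3.0, -2.4, 0, 4.3, 0, 0, 0, 0, 0, 0, 0, 0, 0, 0, 0, 0],
  "fingers": 100
}}

```text
time: 19.37
ee_pos: [0.4338, -0.1497, 0.2297]
eef_rot: [0.695, 0.719, 0.0, 0.0]
ft_force: [0.0, -0.3, 0.6]
width: 0.0867
grip_force: 0.0
```

```bash
python3 - <<'E'
from h import *
p,phi=pose(); i,im=shot("wrist","w6"); cv2.imwrite("pics/w6c.png",im[:320,:,::-1]); print(i['origin'])
E
```

```text
t 19.4 p [ 0.4338 -0.1497  0.2297] phi 92.0 w 0.0867 q [-0.4  -0.09  0.61  1.89  0.05  1.32  0.23]
[ 0.43060346 -0.08403216  0.39102812]
```

View pics/w6c.png

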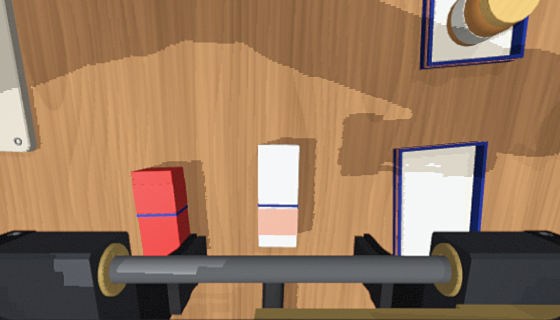

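The wrist view shows the cream carton's top at (258,145) to (298,246). The red one at (160,210) is not meant, and the short box's left-end rim corners are at (394,149) and (487,142).

```bash
python3 - <<'E'
from h import *
i=r.camera_info("wrist"); it=r.camera_info("top")
P=onplane(i,[(258,145),(298,144.5),(298,246.5),(259,246.5)],.046); print(P[:,:2].round(4).tolist(),P.mean(0).round(4),np.linalg.norm(np.diff(P,axis=0),axis=1).round(4))
d=(P[0]+P[1]-P[2]-P[3]); print("yaw",np.degrees(np.arctan2(d[1],d[0])))
print("h",tri(it,(90+449/2,95+233/2),i,(298,144.5)),tri(it,(90+225,95+136),i,(258,145)))
Q=onplane(i,[(394,149.5),(487.5,142)],.022); d=Q[1]-Q[0]; print(Q.round(4),np.linalg.norm(d),np.degrees(np.arctan2(d[1],d[0])))
a=np.radians(7.1); print("short c",Q.mean(0)[:2]-.08*np.array([-np.sin(a),np.cos(a)]))
print("rim h",tri(it,(90+433/2,95+64/2),i,(487.5,142)))
togo(.431,-.157,92)
E
```

```text
[[0.4062, -0.0959], [0.4524, -0.0938], [0.4587, -0.2192], [0.4096, -0.2209]] [ 0.4317 -0.1575  0.046 ] [0.0462 0.1256 0.0492]
yaw 92.22525317697466
h (array([ 0.45214514, -0.09320403,  0.05446771]), np.float64(0.0008795236509807127)) (array([ 0.40546905, -0.09586351,  0.03129527]), np.float64(0.0013631982497473768))
[[ 0.5729 -0.0964  0.022 ]
 [ 0.6859 -0.0837  0.022 ]] 0.11370709107228401 6.446600360815436
short c [ 0.63930617 -0.16943739]
rim h (array([ 0.68686316, -0.08306604,  0.02022829]), np.float64(0.001286175221855451))
t 19.4 p [ 0.434  -0.1492  0.2296] phi 92.0 w 0.0874 q [-0.4  -0.09  0.61  1.89  0.05  1.32  0.23]
tool shift cm [-0.77 -0.33] turn 0.0
```

Call:
{"op": "arm_command", "data": {
  "moves": [-0.8, -0.2, 2.5, 0, 0, 0, 3.5, 0, 0, 0, 3.5, 0, 0, 0, 3.5, 0, 0, 0, 3.5, 0, 0, 0, 2.0, 0, 0, 0, 1.3, 0, 0, 0, 0.8, 0, 0, 0, 0.3, 0, 0, 0, 0, 0]
}}

```text
time: 20.25
ee_pos: [0.432, -0.1577, 0.0202]
eef_rot: [0.695, 0.719, -0.0, -0.0]
ft_force: [-1.0, 0.5, -0.2]
width: 0.0868
grip_force: 0.0
```

Call:
{"op": "arm_command", "data": {
  "moves": [0, 0, 0, 0, 0, 0, 0, 0, 0, 0, 0, 0, 0, 0, 0, 0, 0, 0, 0, 0, 0, 0, 0, 0, 0, 0, 0, 0, 0, 0, 0, 0, 0, 0, 0, 0],
  "fingers": 30,
  "squeeze": 18
}}

```text
time: 21.0
ee_pos: [0.4318, -0.1582, 0.0206]
eef_rot: [0.695, 0.719, 0.0, -0.0]
ft_force: [-1.1, 0.2, 2.5]
width: 0.0477
grip_force: 18.0
```

Call:
{"op": "arm_command", "data": {
  "moves": [0, 0, -1.5, 0, 0, 0, -3.5, 0, 0, 0, -3.5, 0, 0, 0, -3.0, 0, -0.2, 2.4, -1.5, 0, -0.3, 3.4, 0, 0, -0.3, 3.4, 0, 0, -0.3, 3.4, 0, 0, -0.3, 3.4, 0, 0, -0.3, 3.4, 0, -4.8, 0, 1.5, 0, 0, 0, 0, 0, 0]
}}

```text
time: 22.0
ee_pos: [0.6435, -0.1656, 0.1487]
eef_rot: [0.663, 0.748, -0.001, -0.0]
ft_force: [-0.0, -0.0, -2.1]
width: 0.0479
grip_force: 18.0
```

```bash
python3 - <<'E'
from h import *
togo(.6415,-.168,96.8); print(r.read_state()['ft_force'])
E
```

```text
t 22.0 p [ 0.6435 -0.1656  0.1487] phi 96.9 w 0.0479 q [-0.26  0.52  0.62  1.47 -0.31  1.25  0.52]
tool shift cm [-0.21 -0.23] turn 0.1
[-0.01688371 -0.02250111 -2.06586811]
```

Call:
{"op": "arm_command", "data": {
  "moves": [-0.2, -0.2, 2.0, 0, 0, 0, 3, 0, 0, 0, 2.5, 0, 0, 0, 1.5, 0, 0, 0, 1.0, 0, 0, 0, 0.8, 0, 0, 0, 0.5, 0, 0, 0, 0.4, 0, 0, 0, 0.3, 0, 0, 0, 0, 0, 0, 0, 0, 0]
}}

```text
time: 22.92
ee_pos: [0.6397, -0.1692, 0.031]
eef_rot: [0.664, 0.747, 0.0, 0.0]
ft_force: [0.6, -0.4, -1.2]
width: 0.048
grip_force: 18.0
```

Call:
{"op": "arm_command", "data": {
  "moves": [0, 0, 0.2, 0, 0, 0, 0.2, 0, 0, 0, 0.2, 0, 0, 0, 0, 0, 0, 0, 0, 0]
}}

```text
time: 23.33
ee_pos: [0.6395, -0.1692, 0.0246]
eef_rot: [0.664, 0.747, 0.0, 0.0]
ft_force: [-0.6, 0.6, 0.7]
width: 0.048
grip_force: 18.0
```

Call:
{"op": "arm_command", "data": {
  "moves": [0, 0, 0.1, 0, 0, 0, 0, 0, 0, 0, 0, 0]
}}

```text
time: 23.58
ee_pos: [0.6395, -0.1692, 0.0246]
eef_rot: [0.664, 0.747, 0.0, 0.0]
ft_force: [-4.6, 1.0, 8.5]
width: 0.0478
grip_force: 18.0
```

Call:
{"op": "arm_command", "data": {
  "moves": [0, 0, 0, 0, 0, 0, 0, 0, 0, 0, 0, 0, 0, 0, 0, 0, 0, 0, -1.5, 0, 0, 0, -3.5, 0, 0, 0, -3.5, 0, 0, 0, -3.5, 0, 0, 0, -3.5, 0, 0, 0, -3.5, 0, -2.0, -0.6, -1.5, 0, -3.3, -1.2, 0, 0],
  "fingers": 75
}}

```text
time: 24.58
ee_pos: [0.6311, -0.2207, 0.2344]
eef_rot: [0.662, 0.75, 0.003, 0.003]
ft_force: [1.4, -0.7, -0.6]
width: 0.0652
grip_force: 0.0
```

Call:
{"op": "arm_command", "data": {
  "moves": [-3.3, -1.2, 0, 0, -3.3, -1.2, 0, 0, -3.3, -1.2, 0, 0, -3.3, -1.2, 0, 0, -3.0, -1.2, 0, 0, -1.9, -0.9, 0, 0, 0, 0, 0, 6.6, 0, 0, 0, 6.5, 0, 0, 0, 0, 0, 0, 0, 0, 0, 0, 0, 0]
}}

```text
time: 25.5
ee_pos: [0.5806, -0.4114, 0.2291]
eef_rot: [0.744, 0.668, 0.0, 0.0]
ft_force: [-0.4, -0.6, -1.4]
width: 0.065
grip_force: 0.0
```

```bash
python3 - <<'E'
from h import *
p,phi=pose(); i,im=shot("wrist","w7"); print(i['origin'])
_,t=shot("top","top7"); cv2.imwrite("pics/m7.png",np.hstack([im[:320,:400,::-1],np.ascontiguousarray(cv2.resize(t[90:250,280:480,::-1],(400,320)))]) if False else np.hstack([im[:320,180:560,::-1],cv2.resize(t[90:250,160:360,::-1],(400,320))]))
E
```

```text
t 25.5 p [ 0.5806 -0.4114  0.2291] phi 83.9 w 0.065 q [ 0.11  0.61  0.72  1.21 -0.39  1.46  0.68]
[ 0.58696766 -0.34594706  0.39034758]
```

View pics/m7.png

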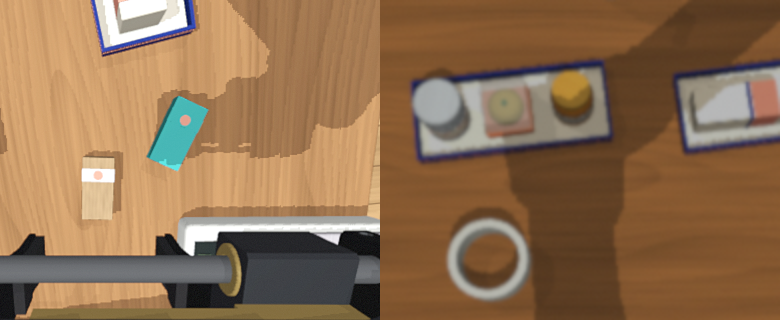

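Left half: the brown carton's top is at image (262,157) to (294,220), with the teal one at (357,133) just clear of the fingers. Right half: tin, cake and jar stand in a row in the long box, and the biscuit carton is in the short box.

```bash
python3 - <<'E'
from h import *
i=r.camera_info("wrist"); im=cv2.imread("pics/w7.png"); 
P=onplane(i,[(262,157),(295,157),(293,220),(262,219)],.026); c=P.mean(0); print(c.round(4),np.linalg.norm(np.diff(P,axis=0),axis=1).round(4))
d=P[0]+P[1]-P[2]-P[3]; print("yaw",np.degrees(np.arctan2(d[1],d[0])))
it=r.camera_info("top"); print("dot h",tri(it,(90+669/2,95+139/2),i,(278.5,175.5)))
togo(c[0],c[1],83.4)
# biscuit in box from the top view
ti=cv2.imread("pics/top7.png"); H,S,V=cv2.split(cv2.cvtColor(ti,cv2.COLOR_BGR2HSV))
np.set_printoptions(linewidth=250); 
isc,s=shot("scene","s7"); cv2.imwrite("pics/s7c.png",cv2.resize(s[180:310,240:360,::-1],(720,600)[:2] if 0 else (480,520),interpolation=cv2.INTER_CUBIC))
E
```

```text
[ 0.5777 -0.4122  0.026 ] [0.0406 0.0809 0.0403]
yaw 82.80505418748716
dot h (array([ 0.58000108, -0.39596297,  0.02047994]), np.float64(0.00032952933773562474))
t 25.6 p [ 0.5806 -0.4114  0.2289] phi 83.8 w 0.0655 q [ 0.11  0.61  0.72  1.21 -0.39  1.46  0.68]
tool shift cm [-0.11 -0.28] turn 0.4
```

View pics/s7c.png

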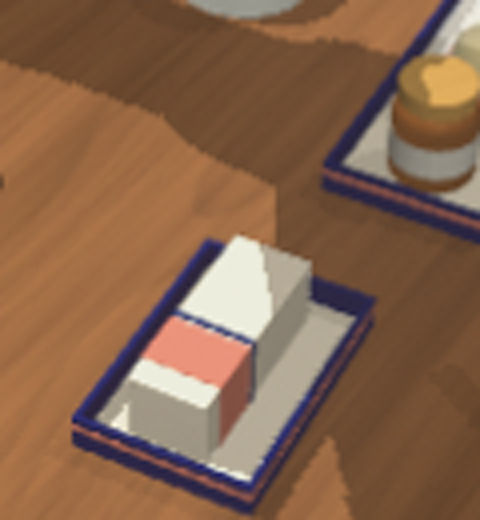

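The biscuit carton lies flat and square in the short box. Next is the small carton.

Call:
{"op": "arm_command", "data": {
  "moves": [-0.1, -0.3, 2.5, 1, 0, 0, 3.5, 0, 0, 0, 3.5, 0, 0, 0, 3.5, 0, 0, 0, 3.5, 0, 0, 0, 2.5, 0, 0, 0, 1.5, 0, 0, 0, 1.0, 0, 0, 0, 0.5, 0, 0, 0, 0, 0, 0, 0, 0, 0],
  "fingers": 62
}}

```text
time: 26.57
ee_pos: [0.578, -0.413, 0.01]
eef_rot: [0.751, 0.66, 0.0, 0.001]
ft_force: [0.9, -0.4, 1.0]
width: 0.0538
grip_force: 0.0
```

Call:
{"op": "arm_command", "data": {
  "moves": [0, 0, 0.3, 0, 0, 0, 0.2, 0, 0, 0, 0, 0, 0, 0, 0, 0]
}}

```text
time: 26.9
ee_pos: [0.5774, -0.4124, 0.0038]
eef_rot: [0.751, 0.66, 0.0, 0.0]
ft_force: [0.4, -0.3, 0.4]
width: 0.0539
grip_force: 0.0
```

Call:
{"op": "arm_command", "data": {
  "moves": [0, 0, 0, 0, 0, 0, 0, 0, 0, 0, 0, 0, 0, 0, 0, 0, 0, 0, 0, 0, 0, 0, 0, 0, 0, 0, 0, 0],
  "fingers": 25,
  "squeeze": 12
}}

```text
time: 27.48
ee_pos: [0.5773, -0.4125, 0.0036]
eef_rot: [0.751, 0.66, 0.0, 0.0]
ft_force: [0.3, 0.2, 2.3]
width: 0.0399
grip_force: 12.0
```

Call:
{"op": "arm_command", "data": {
  "moves": [0, 0, -1.6, 0, 0, 0, -3.5, 0, 0, 0, -3.5, 0, 0, 0, -3.5, 0, 2.5, 0.3, -3.5, 0, 3.5, 0.4, 0, 0, 3.8, 0.5, 0, 0, 3.8, 0.5, 0, 0, 3.8, 0.5, 0, 0, 3.8, 0.5, 0, 0, 3.4, 0.4, 0, -7, 0, 0, 0, -7]
}}

```text
time: 28.48
ee_pos: [0.6423, -0.1631, 0.1589]
eef_rot: [0.659, 0.752, 0.002, -0.001]
ft_force: [0.4, 1.4, -1.7]
width: 0.0399
grip_force: 12.0
```

Call:
{"op": "arm_command", "data": {
  "moves": [0, 0, 0, 0, 0, 0, 0, 0]
}}

```text
time: 28.65
ee_pos: [0.6392, -0.1738, 0.1593]
eef_rot: [0.666, 0.746, 0.0, 0.0]
ft_force: [-0.4, 0.3, -0.7]
width: 0.0399
grip_force: 12.0
```

```bash
python3 - <<'E'
from h import *
togo(.640,-.169,96.8); print(r.read_state()['ft_force']); i,im=shot("wrist","w8"); cv2.imwrite("pics/w8c.png",im[:330,:,::-1])
B=lambda x,y,z:[.6395-x*np.sin(.118)*1+0*y, -.169+x*np.cos(.118),z]
print(project(i,[B(.063,0,.05),B(0.063,0,.025)]))
E
```

```text
t 28.6 p [ 0.6392 -0.1738  0.1593] phi 96.4 w 0.0399 q [-0.27  0.51  0.65  1.46 -0.32  1.27  0.53]
tool shift cm [0.46 0.13] turn -0.4
[-0.35077347  0.31744503 -0.68291537]
[[281.10900607 132.38610267]
 [280.97441664 132.56039138]]
```

View pics/w8c.png

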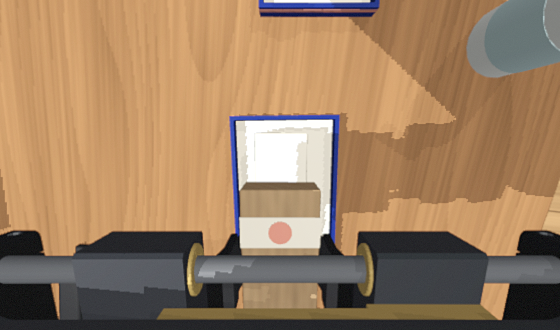

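The biscuit carton's end edge appears at (253..308, 132), exactly where predicted, and the small carton is held square above it. I'll lower it after a 5 mm shift.

Call:
{"op": "arm_command", "data": {
  "moves": [0.5, 0.1, 2.0, 0, 0, 0, 2.5, 0, 0, 0, 1.8, 0, 0, 0, 1.2, 0, 0, 0, 0.9, 0, 0, 0, 0.6, 0, 0, 0, 0.4, 0, 0, 0, 0.3, 0, 0, 0, 0.2, 0, 0, 0, 0, 0, 0, 0, 0, 0, 0, 0, 0, 0]
}}

```text
time: 29.7
ee_pos: [0.6401, -0.1682, 0.0598]
eef_rot: [0.665, 0.747, 0.0, 0.0]
ft_force: [-0.0, 0.5, -0.2]
width: 0.0401
grip_force: 12.0
```

Call:
{"op": "arm_command", "data": {
  "moves": [0, 0, 0.2, 0, 0, 0, 0.2, 0, 0, 0, 0.2, 0, 0, 0, 0, 0, 0, 0, 0, 0]
}}

```text
time: 30.12
ee_pos: [0.6398, -0.1682, 0.0532]
eef_rot: [0.665, 0.747, 0.0, -0.0]
ft_force: [0.2, 0.2, -0.1]
width: 0.04
grip_force: 12.0
```

Call:
{"op": "arm_command", "data": {
  "moves": [0, 0, 0.1, 0, 0, 0, 0, 0, 0, 0, 0, 0]
}}

```text
time: 30.37
ee_pos: [0.6398, -0.1682, 0.0532]
eef_rot: [0.665, 0.747, 0.0, -0.0]
ft_force: [-4.1, 1.9, 8.1]
width: 0.0396
grip_force: 12.0
```

In firm contact. I'll release, retreat and move aside to check.

Call:
{"op": "arm_command", "data": {
  "moves": [0, 0, 0, 0, 0, 0, 0, 0, 0, 0, 0, 0, 0, 0, 0, 0, 0, 0, -1.0, 0, 0, 0, -3.0, 0, 0, 0, -3.5, 0, 0, 0, -3.5, 0, 0, 0, -3.5, 0, 0, -3, -2, 0, 0, -3.5, 0, 0, 0, -3.5, 0, 0],
  "fingers": 60
}}

```text
time: 31.37
ee_pos: [0.54, -0.1805, 0.219]
eef_rot: [0.665, 0.747, 0.001, 0.001]
ft_force: [-0.7, -0.2, -0.0]
width: 0.0521
grip_force: 0.0
```

Call:
{"op": "arm_command", "data": {
  "moves": [0, -3.5, 0, 0, 0, -3.5, 0, 0, 0, -2, 0, 0, -3.5, 0, 0, 0, -3.5, 0, 0, 0, -3.5, 0, 0, 0, -3.5, 0, 0, 0, -3.5, 0, 0, 0, -3.5, 0, 0, 0, 0, 0, 0, 0, 0, 0, 0, 0]
}}

```text
time: 32.28
ee_pos: [0.474, -0.4011, 0.2173]
eef_rot: [0.667, 0.745, -0.001, -0.0]
ft_force: [0.2, 0.5, -0.0]
width: 0.0523
grip_force: 0.0
```

```bash
python3 - <<'E'
from h import *
pose(); it,t=shot("top","top9"); _,s=shot("scene","s9")
cv2.imwrite("pics/m9.png",np.vstack([cv2.resize(t[110:180,165:385,::-1],(792,252),interpolation=cv2.INTER_CUBIC),cv2.resize(s[110:310,150:450,::-1],(792,340))[:340]]))
H,S,V=cv2.split(cv2.cvtColor(t,cv2.COLOR_RGB2HSV))
rect(it,(S>75)&(S<150)&(H<25)|((S<75)&(V>165)),(312,128,362,158),.076,"small")
E
```

```text
t 32.3 p [ 0.474  -0.4011  0.2173] phi 96.4 w 0.0523 q [-0.01  0.41  0.85  1.52 -0.31  1.35  0.98]
small 623 -161 size 108 74 ang 89.7
```

View pics/m9.png

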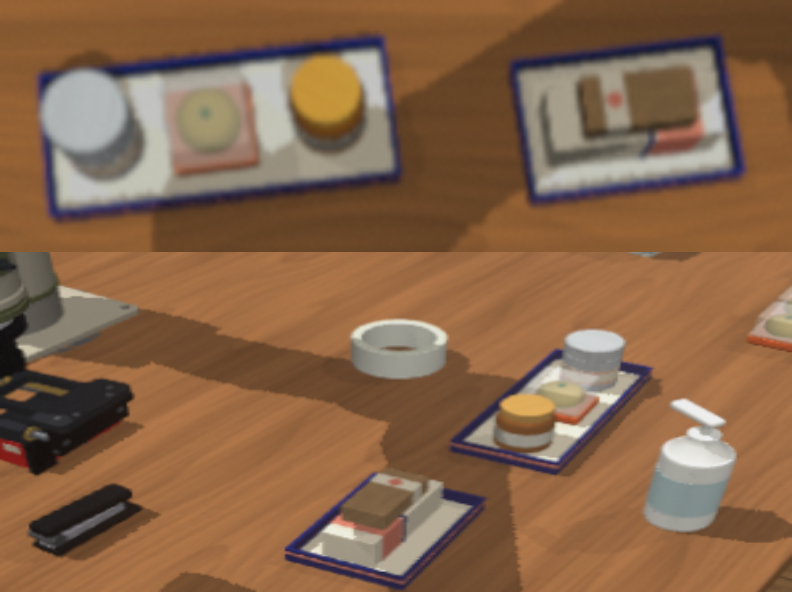

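All five goods appear upright in place: tin, cake and jar in a row, and the brown carton on the biscuit carton with its top from (580,77) to (700,123) in the crop. I'll check the stack numerically.

```bash
python3 - <<'E'
from h import *
it=r.camera_info("top"); T=lambda c:(165+c[0]/3.6,110+c[1]/3.6)
def q(n,c,z,o,a):
    P=onplane(it,[T(p) for p in c],z)[:,:2]; m=P.mean(0)-o; a=np.radians(a)
    print(n,P.mean(0).round(4),"frame x,y mm",np.round([m@[np.cos(a),np.sin(a)]*1e3,m@[-np.sin(a),np.cos(a)]*1e3],1)); return P
P=q("small",[(580,77),(693,67),(700,123),(585,136)],.076,[.6395,-.169],6.9); d=P[0]-P[1]; print(np.degrees(np.arctan2(d[1],d[0])))
L=[.640,.134]
q("tin",[(85,111)],.084,L,6.2); q("jar",[(327,91)],.074,L,6.2); q("cake",[(167,97),(245,88),(258,162),(178,173)],.02,L,6.2)
print("bis left end top", onplane(it,[T((545,90))],.05))
E
```

```text
small [ 0.6361 -0.1679] frame x,y mm [-3.2  1.5]
94.93135241067691
tin [0.6293 0.2173] frame x,y mm [-1.6 84. ]
jar [0.6455 0.0513] frame x,y mm [ -3.4 -82.8]
cake [0.6355 0.1382] frame x,y mm [-4.   4.6]
bis left end top [[ 0.65349536 -0.10465427  0.05      ]]
```

All within tolerance, so I'll hand it in.

```bash
python3 -c "
from bench import r
print(r.close_job())"
```

```text
the job is handed in; nothing more can be done
None
```

I packed all five goods into the two boxes and handed the job in at about 32 s; my last measurements put every position within tolerance, but the hand-in returned no verdict.

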